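# Reset and start the dust extractor

## Task

The pottery studio's dust extractor has tripped. On the grey control box, press the blue reset button fully down for a moment and let it spring back up, then do the same with the green start button. Do not press the red stop button, and leave the orange pot standing where it is.

Things in the scene. Friction and masses are not known exactly. Their poses are not given: they have to be found in the camera images.
- reset_top (a point): Blue reset button: 38 mm round cap, 12 mm proud of its black 54 mm collar. Site: centre of the cap's flat top, z up, 76 mm above the table when up, moves with it. It goes straight down 8 mm to a hard stop against a spring (1.4 N to begin, 4.5 N at the bottom) and springs back by itself.
- start_top (a point): Green start button, same size, travel and spring as the blue one. Site: centre of the cap's flat top, z up. All three buttons sit in one row at 75 mm spacing, in any order, on the lid (52 mm high) of a fixed grey control box, 108 x 253 mm.
- stop_top (a point): Red stop button, same size, travel and spring as the blue one, on the same box; not to be pressed. Site: centre of the cap's flat top, z up.
- orange_pot: Orange open round pot, 88 mm across and 90 mm high, standing loose on the table beside one end of the control box; origin at the centre of its underside, z up. A red-brown mug of similar size stands at the other end.

How it is judged:
By the outcome, as a careful person would: the job done as asked, in the order asked, and still so for the second after the job is handed in, with the robot touching nothing.
It also fails if it takes over 34 s, if anything falls off the work surface, if the arm or the gripper's body presses on something with over 40 N, if the wrist force passes 120 N, or if a joint passes its speed limit or range.

## Robot

A 6-joint arm with a two-finger parallel gripper is mounted at the origin on the work surface; the furniture and walls round the work are solid. World frame = base frame: x ahead of the robot, y to its left, z up, the work surface at z = 0. Lengths are in m, angles in degrees, forces in N, time in s.
With the tool pointing down it reaches from about 0.35 to 0.925 m from the base axis. Payload 6.4 kg.
Tool frame: the origin (TCP) lies midway between the tips of the shut fingers; the grasp point (between the pads) lies 19 mm behind it; z points along the fingers, y is the direction in which the jaws open and shut (so a half turn about z gives the same grasp; the last joint's range is limited). The gripper opens to 85 mm and grips with 20 to 120 N. Pads are 22 mm wide; open, the fingers measure 114 mm over their backs; the gripper's body (76 mm by 85 mm) begins 54 mm behind the grasp point. The pads swing forward as they close: fully open they stand 13 mm farther back than shut.
Start: joints at [59.926, 14.043, 89.255, -0, 76.702, -9.975], TCP at [0.223, 0.61, 0.192] pointing down, gripper open.
Joint ranges: [-179.41, 179.41], [-58.25, 129.5], [7.25, 145.43], [-54.29, 234.29], [11.92, 165.04], [-157.13, 157.13]. Speed limits (degrees/s): [147.25, 147.25, 180, 180, 180, 180].

## Interface

Orientations are given as a 3x3 rotation matrix whose columns are the frame's x, y, z axes.
In Python, from plant import read_state, viewer, workorder, spot_in, landmark_of gives the robot as it stands.
- The arm moves only by the tool drive_tool, never from a script. Its argument "targets" is a list of rows, each a list of 3 entries, a list of its own where there are three numbers: the opening, from 0 (shut) to 1 (fully open), then the shift along the tool's x, y, z in mm, then the turn, a rotation vector about the tool's x, y, z in rad. A call has 1 to 20 rows; each row is the pose to reach, as a shift and turn from the pose commanded when the call began, along the tool's axes at that moment; what a row does not reach only later rows make up. A row lasts 1/12 s, in which the tool goes at most 41.7 mm and 7.16 degrees, less where a joint would pass 70% of its speed; a pose out of reach is approached as far as the arm can. A call with a gripper value outside its range is refused whole. The fingers move at their own pace and stop on an object; the grip force is fixed at half the most. Time passes only in rows, so rows that repeat a pose let the fingers close. It gives the time, the measured TCP pose, the force and the opening at its end, in the units of the state.
- read_state(): the state, without advancing time (a new reading comes with each control period).
- viewer.read_camera(name): name is "scene" or "top" or "wrist"; returns a dict with "color" (480x640x3 uint8, red, green, blue), "mtx" (3x3 intrinsics, pixels), "k1" (the pictures are not rectified: a ray, as slopes to the right and down, at radius r is drawn at 1 + k1 r^2 times it, then the intrinsics apply), "cam_to_world" (4x4, takes a point from camera to world coordinates). Camera axes: x right, y down, z forward; pixel columns grow to the right and rows downward; lengths in m; the calibration is good to about 2 mm. A picture is of the moment at which its call begins. There is no depth.
- workorder.close_job(): hands the job in, once; it reports no verdict.
Trained networks look in a picture, given as the dict that the camera call returned (one of the last four; its "shot" number tells which), for a name from the list of things; names that differ only in an ending like _2 or _b are one class to them, and where a whole thing is asked for, a point or a joint stands for the part that bears it (a point fixed in the world has none). Each returns a list of dicts, best first, with "score" (0 to 1); they miss things now and then, are a little off and sometimes report something else, mostly with a low value. They report only what shows in the picture. A call takes as long as a camera call.
- spot_in(query, picture): "bbox" ([centre column, centre row, width, height] in pixels, round what is visible of it).
- landmark_of(query, picture): "position" ([column, row] in pixels: a listed point, or the origin of a listed thing).
The state is a dict: "clock": time; "q": joint angles; "joint_velocities": joint speeds; "effort": joint torques, N m; "eef_pos": TCP position; "tcp_rot": TCP orientation; "force": force on the tool from outside, world axes, zero at the start; "moment": the same for the moment, N m; "finger_gap": finger opening in m.
Only numpy, scipy, OpenCV 4.12 (cv2) and the standard library are available. Lean on these libraries where they do the work, as an engineer would, in place of code of your own. Each camera call takes 0.05 s, during which the arm holds its last target.

## Working session

There is one attempt and no reset: what is moved stays moved. The work goes in short steps, Python scripts to look and compute and a tool call to move; the robot and the scene stay as the last step left them, time stands still between calls to the robot, and variables do not carry over. Pictures are saved under pics/ and viewed, and the job is handed in when it is done.

Besides the shell and the picture viewer there is one more tool, called after "Emit:" as name([rows], argument=value, ...), one row to a line, values as JSON. drive_tool: Moves the arm, as the interface text tells. Its arguments: {"type":"object","properties":{"targets":{"type":"array","items":{"type":"array"}}},"required":["targets"]}

```bash
mkdir -p pics; ls; cat > h.py <<'E'
import numpy as np, cv2
from plant import read_state, viewer, workorder, spot_in, landmark_of
def ray(p,px):
    K=p["mtx"]; k1=p["k1"]
    d=np.array([(px[0]-K[0][2])/K[0][0],(px[1]-K[1][2])/K[1][1]]); u=d.copy()
    for _ in range(30): u=d/(1+k1*(u@u))
    T=np.array(p["cam_to_world"]); return T[:3,3],T[:3,:3]@np.array([u[0],u[1],1])
def at_z(p,px,z):
    o,d=ray(p,px); return o+d*(z-o[2])/d[2]
E
python3 - <<'E'
from h import *
s=read_state()
print(s)
for c in ["top","scene"]:
    p=viewer.read_camera(c); cv2.imwrite(f"pics/{c}0.png",p["color"][:,:,::-1])
    for n,z in [("reset_top",.076),("start_top",.076),("stop_top",.076),("orange_pot",0)]:
        for r in landmark_of(n,p)[:2]: print(c,n,r["score"],r["position"],at_z(p,r["position"],z).round(4))
E
```

```text
pics
{'clock': 0.0, 'q': array([ 5.99248753e+01,  1.40816888e+01,  8.93261902e+01,  1.03931876e-03,
        7.67026856e+01, -9.97609827e+00]), 'joint_velocities': array([ 0.17409247,  0.07217794, -0.08597852, -0.01379784, -0.00820139,
        0.14218472]), 'effort': array([ 2.97003953e-04, -4.29510248e+01, -3.26125145e+01, -7.85106840e-05,
        5.33034035e-03, -8.73506366e-06]), 'eef_pos': array([0.22304042, 0.60985047, 0.19079553]), 'tcp_rot': array([[-9.39098479e-01,  3.43646740e-01, -9.82324684e-04],
       [ 3.43647964e-01,  9.39097076e-01, -1.66106950e-03],
       [ 3.51677121e-04, -1.89748171e-03, -9.99998138e-01]]), 'force': array([-0.38725204, -0.12336242,  0.70563514]), 'moment': array([-0.00536202,  0.06619703,  0.03816676]), 'finger_gap': 0.08505347044920435}
top reset_top 0.93 [338.1, 247.9] [ 0.4786 -0.0653  0.076 ]
top start_top 0.67 [241.1, 266.4] [0.4589 0.0795 0.076 ]
top orange_pot 0.64 [164.1, 271.5] [0.4708 0.2129 0.    ]
scene reset_top 0.93 [337.7, 258.1] [ 0.4803 -0.0693  0.076 ]
scene start_top 0.85 [278.3, 229.7] [0.4585 0.0807 0.076 ]
scene stop_top 0.58 [306.7, 244.7] [ 0.4668 -0.0006  0.076 ]
scene orange_pot 0.58 [254.6, 240.6] [0.4758 0.2233 0.    ]
```

View pics/top0.png

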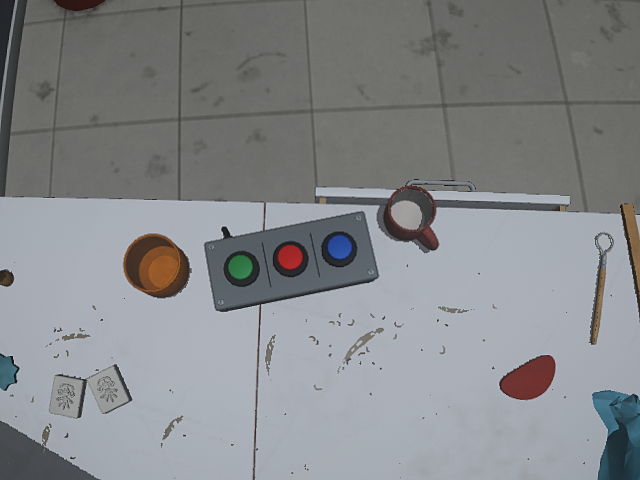

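View pics/scene0.png

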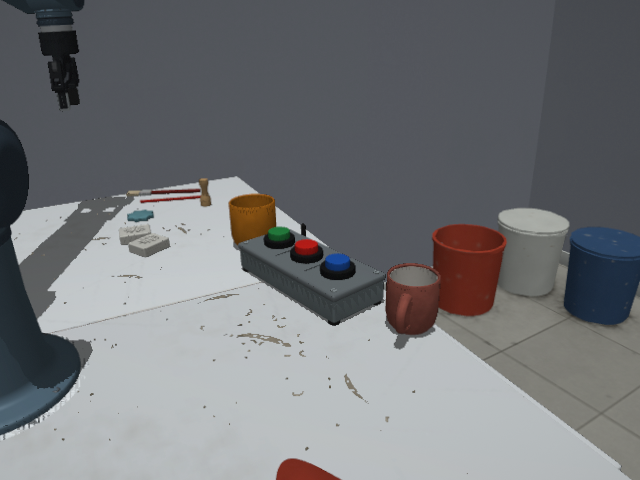

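The top view shows green at (240,267), red at (290,258) and blue at (339,248). The pot is beside green at (157,265) and the mug beside blue at (410,212). The scene view shows the same order. Next I'll refine the cap centres by colour.

```bash
cat >> h.py <<'E'
def caps(p):
    hsv=cv2.cvtColor(p["color"],cv2.COLOR_RGB2HSV); out={}
    for n,q,(a,b) in [("blue","reset_top",(105,130)),("green","start_top",(50,85)),("red","stop_top",(0,6))]:
        m=cv2.inRange(hsv,(a,150,90),(b,255,255))
        k,l,st,c=cv2.connectedComponentsWithStats(m)
        for i in range(1,k):
            if st[i,4]>60: out.setdefault(n,[]).append((c[i].round(1),int(st[i,4]),at_z(p,c[i],.076).round(4)))
    return out
def to_tool(d):  # world shift (m) -> tool mm
    return (read_state()["tcp_rot"].T@np.asarray(d)*1000).round(1)
E
python3 - <<'E'
from h import *
for c in ["top","scene"]:
    p=viewer.read_camera(c)
    for n,v in caps(p).items(): print(c,n,v[:5])
s=read_state()
print(to_tool(np.array([.479,-.067,.13])-s["eef_pos"]),to_tool(np.array([.479,-.067,.192])-s["eef_pos"]))
E
```

```text
top blue [(array([339.3, 246.7]), 470, array([ 0.4803, -0.0672,  0.076 ]))]
top green [(array([238.8, 263.7]), 231, array([0.4631, 0.0828, 0.076 ]))]
top red [(array([289.6, 256.8]), 470, array([0.4692, 0.0071, 0.076 ])), (array([543.3, 380.9]), 116, array([ 0.2605, -0.3559,  0.076 ]))]
scene blue [(array([337.1, 261. ]), 307, array([ 0.474 , -0.0771,  0.076 ]))]
scene green [(array([278.2, 231. ]), 127, array([0.4556, 0.0755, 0.076 ]))]
scene red [(array([170. , 198.8]), 95, array([0.3526, 0.3522, 0.076 ])), (array([470. , 265.7]), 3766, array([ 0.6245, -0.1974,  0.076 ])), (array([305.8, 246.6]), 285, array([ 0.4619, -0.006 ,  0.076 ])), (array([301.6, 471.3]), 852, array([ 0.2342, -0.387 ,  0.076 ]))]
[-472.9 -548.3   61.9] [-4.729e+02 -5.483e+02 -1.000e-01]
```

Emit:
drive_tool([
  [0,[-473,-548,0],[0,0,0]],
  [0,[-473,-548,0],[0,0,0]],
  [0,[-473,-548,0],[0,0,0]],
  [0,[-473,-548,0],[0,0,0]],
  [0,[-473,-548,0],[0,0,0]],
  [0,[-473,-548,0],[0,0,0]],
  [0,[-473,-548,0],[0,0,0]],
  [0,[-473,-548,0],[0,0,0]],
  [0,[-473,-548,0],[0,0,0]],
  [0,[-473,-548,0],[0,0,0]],
  [0,[-473,-548,0],[0,0,0]],
  [0,[-473,-548,0],[0,0,0]],
  [0,[-473,-548,0],[0,0,0]],
  [0,[-473,-548,0],[0,0,0]],
  [0,[-473,-548,0],[0,0,0]],
  [0,[-473,-548,0],[0,0,0]],
  [0,[-473,-548,0],[0,0,0]],
  [0,[-473,-548,0],[0,0,0]],
  [0,[-473,-548,0],[0,0,0]],
  [0,[-473,-548,0],[0,0,0]],
])

```text
clock: 2.27
eef_pos: [0.4792, -0.0672, 0.1918]
tcp_rot: [[-0.938, 0.345, -0.0], [0.345, 0.938, 0.001], [0.001, 0.0, -1.0]]
force: [-0.8, 0.4, -0.7]
finger_gap: -0.0001
```

```bash
python3 - <<'E'
from h import *
p=viewer.read_camera("wrist"); cv2.imwrite("pics/w1.png",p["color"][:,:,::-1])
print(caps(p))
s=read_state(); print({k:s[k] for k in("clock","eef_pos","force","q","finger_gap")})
for n in("reset_top","start_top","stop_top"):
    for r in landmark_of(n,p)[:1]: print(n,r,at_z(p,r["position"],.076))
print(to_tool(np.array([.4795,-.067,.096])-s["eef_pos"]))
E
```

```text
{'blue': [(array([304.3, 207. ]), 159, array([ 0.4663, -0.076 ,  0.076 ]))], 'green': [(array([517.7, 115.3]), 2213, array([0.4561, 0.0819, 0.076 ]))], 'red': [(array([417.7, 167.4]), 2210, array([0.467 , 0.0078, 0.076 ]))]}
{'clock': 2.3167, 'eef_pos': array([ 0.47891063, -0.0662335 ,  0.19172155]), 'force': array([ 0.00127708,  0.16194743, -0.28915518]), 'q': array([-2.13548867e+01, -8.92604654e+00,  1.13038969e+02,  2.13528275e-02,
        7.59272199e+01, -9.12535514e+01]), 'finger_gap': -6.055805724944298e-05}
reset_top {'position': [322.9, 219.3], 'score': 0.83} [ 0.47938436 -0.06669427  0.076     ]
start_top {'position': [518.8, 114.4], 'score': 0.69} [0.45580588 0.08277222 0.076     ]
stop_top {'position': [420.8, 166.1], 'score': 0.87} [0.466841   0.01008495 0.076     ]
[-0.8 -0.5 95.7]
```

View pics/w1.png

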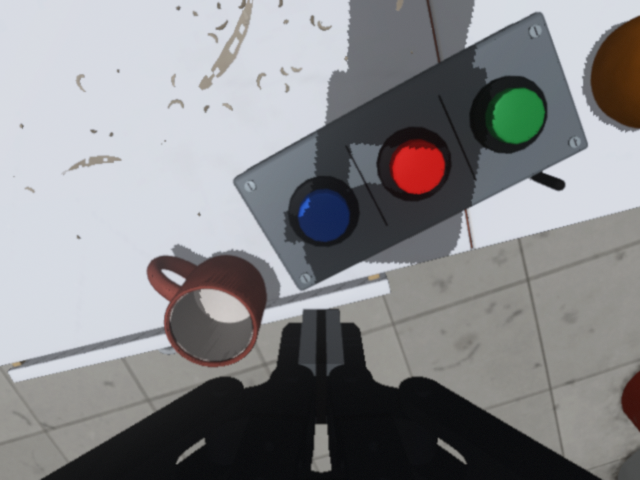

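Wrist view: blue cap at (325,217), red at (418,167), green at (517,115), all matching the top view. The mug, at (215,320), stays below the gripper's body. I'll press blue first.

Emit:
drive_tool([
  [0,[-1,0,40],[0,0,0]],
  [0,[-1,0,75],[0,0,0]],
  [0,[-1,0,98],[0,0,0]],
  [0,[-1,0,108],[0,0,0]],
  [0,[-1,0,112],[0,0,0]],
  [0,[-1,0,115],[0,0,0]],
  [0,[-1,0,118],[0,0,0]],
  [0,[-1,0,121],[0,0,0]],
  [0,[-1,0,123],[0,0,0]],
  [0,[-1,0,124],[0,0,0]],
  [0,[-1,0,124],[0,0,0]],
  [0,[-1,0,124],[0,0,0]],
])

```text
clock: 3.47
eef_pos: [0.4804, -0.0672, 0.0682]
tcp_rot: [[-0.939, 0.344, 0.0], [0.344, 0.939, -0.0], [-0.0, -0.0, -1.0]]
force: [0.0, -0.5, 0.8]
finger_gap: -0.0003
```

```bash
python3 - <<'E'
from h import *
for c in("wrist","scene"):
    p=viewer.read_camera(c); im=p["color"][:,:,::-1]
    if c=="scene": im=cv2.resize(im[180:330,220:420],(800,600),interpolation=cv2.INTER_CUBIC)
    cv2.imwrite(f"pics/{c}2.png",im)
    s=read_state(); print(s["eef_pos"],s["force"])
E
```

```text
[ 0.48037289 -0.0671829   0.06816542] [ 0.07791289 -0.16299794 -0.60577027]
[ 0.48034739 -0.06719188  0.0681246 ] [-0.53218419  0.46099849 -0.13144664]
```

View pics/scene2.png

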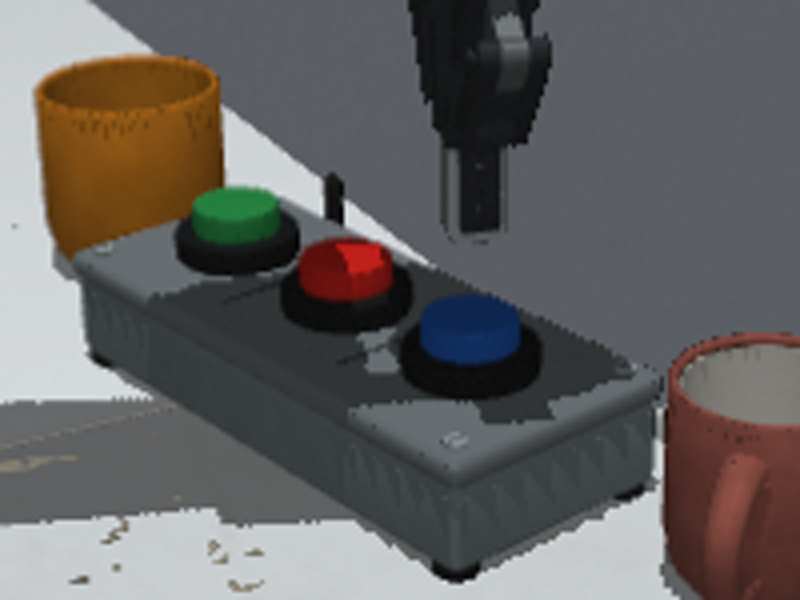

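View pics/wrist2.png

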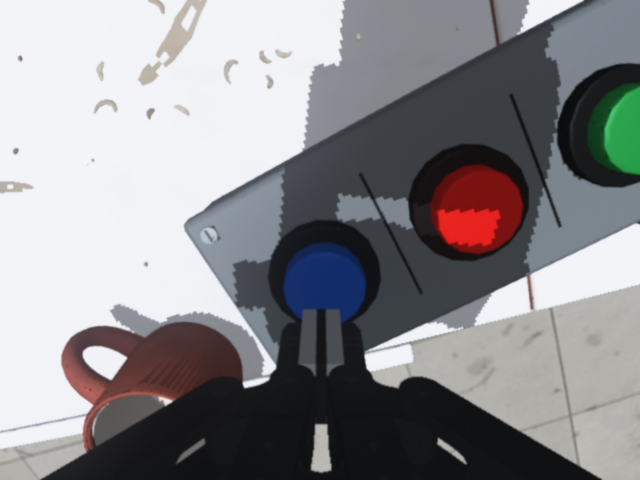

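Neither view shows contact, and the force is near zero. In the scene crop the finger tips end around (470,235), well above or behind the blue cap at (470,315). I'll project the reported TCP into each picture and compare.

```bash
cat >> h.py <<'E'
def proj(p,X):
    T=np.linalg.inv(np.array(p["cam_to_world"])); c=T[:3,:3]@np.asarray(X)+T[:3,3]
    u=c[:2]/c[2]; u=u*(1+p["k1"]*(u@u)); K=p["mtx"]
    return np.array([K[0][0]*u[0]+K[0][2],K[1][1]*u[1]+K[1][2]]).round(1)
E
python3 - <<'E'
from h import *
s=read_state()
for c in("wrist","scene","top"):
    p=viewer.read_camera(c)
    print(c,np.array(p["cam_to_world"])[:3,3],"tcp",proj(p,s["eef_pos"]),"blue",proj(p,[.4795,-.067,.076]),"mid edge pts",proj(p,s["eef_pos"]+[0,0,.02]), "start",proj(p,[.223,.61,.192]))
    for n in("reset_top","stop_top","start_top"):
        for r in landmark_of(n,p)[:1]: print(n,r)
    if c!="wrist":
        im=p["color"][:,:,::-1]
        if c=="top": cv2.imwrite("pics/top3.png",cv2.resize(im[170:320,220:420],(800,600)))
# triangulate
E
```

```text
wrist [ 0.39992506 -0.03845091  0.24985904] tcp [322.8 288.1] blue [322.6 293.8] mid edge pts [322.9 308.4] start [14318.1 -9640.3]
reset_top {'position': [323.7, 288.6], 'score': 0.64}
stop_top {'position': [483.7, 212.4], 'score': 0.59}
scene [ 0.08929205 -0.65962771  0.41350991] tcp [337.  262.3] blue [336.5 257.7] mid edge pts [337.  250.2] start [ 73.6 130.3]
reset_top {'position': [337.8, 258.6], 'score': 0.59}
stop_top {'position': [305.1, 242.9], 'score': 0.76}
start_top {'position': [282.9, 230.7], 'score': 0.84}
top [ 0.29959208 -0.01308755  0.96477787] tcp [339.1 247.7] blue [339.2 247.2] mid edge pts [339.7 245. ] start [-117.5  428.2]
start_top {'position': [240.1, 268.0], 'score': 0.74}
```

View pics/top3.png

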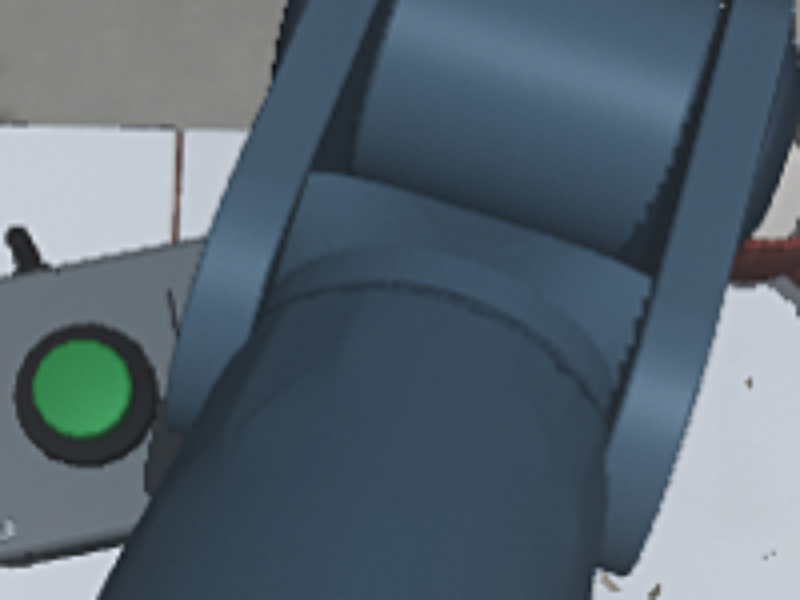

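```bash
python3 - <<'E'
from h import *
p=viewer.read_camera("scene"); q=viewer.read_camera("wrist")
cv2.imwrite("pics/s4.png",cv2.resize(p["color"][205:280,300:400,::-1],(800,600),interpolation=cv2.INTER_NEAREST))
cv2.imwrite("pics/w4.png",cv2.resize(q["color"][220:370,220:420,::-1],(800,600),interpolation=cv2.INTER_NEAREST))
from scipy.optimize import least_squares
def tri(a,b):
    return least_squares(lambda X: np.r_[proj(p,X)-a,proj(q,X)-b],[.48,-.07,.1],diff_step=1e-3)
r=tri([337.5,238.5],[321,311]); print(r.x,r.fun)
r=tri([337.5,261],[325,283]); print("cap",r.x,r.fun)
print(p["mtx"],q["mtx"],p["k1"],q["k1"])
print(np.array(q["cam_to_world"]))
E
```

```text
[ 0.47371652 -0.06530087  0.10411751] [-5.   2.5  0.7  1.8]
cap [ 0.47802317 -0.06560272  0.0692601 ] [-2.4  0.6 -0.8  1.4]
[[523.10444416   0.         316.57540312]
 [  0.         523.10444416 238.72337737]
 [  0.           0.           1.        ]] [[430.98289061   0.         320.7868123 ]
 [  0.         430.98289061 242.1608031 ]
 [  0.           0.           1.        ]] -0.0717359757529499 -0.06367814493352261
[[ 0.34443478  0.88746698  0.30621405  0.39982098]
 [ 0.93880967 -0.32523503 -0.11339569 -0.03838238]
 [-0.00104339  0.32653413 -0.94518484  0.24964066]
 [ 0.          0.          0.          1.        ]]
```

View pics/s4.png

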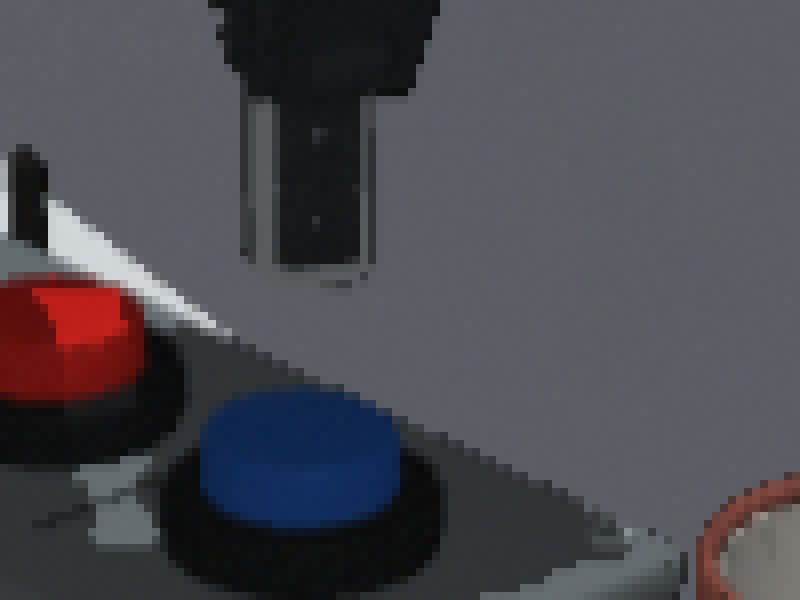

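View pics/w4.png

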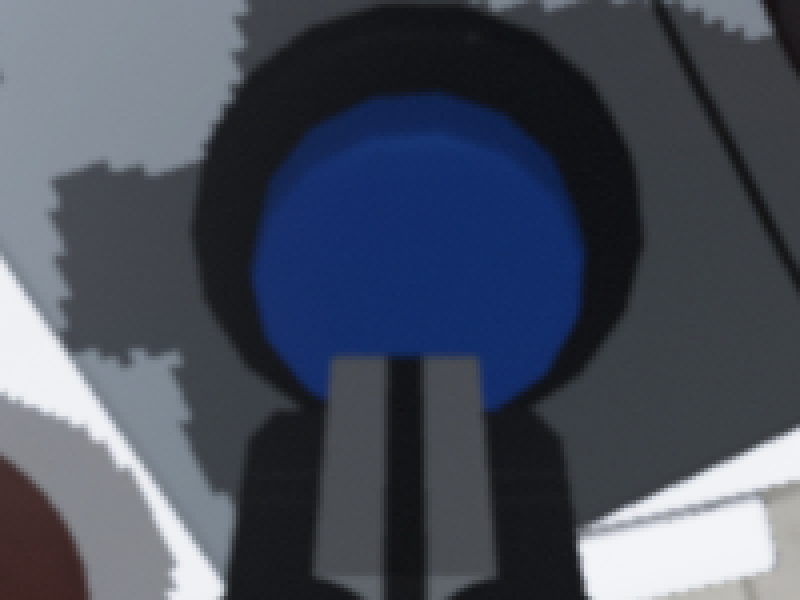

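```bash
python3 - <<'E'
from h import *
p=viewer.read_camera("scene"); q=viewer.read_camera("wrist"); s=read_state()
R=s["tcp_rot"];e=s["eef_pos"]
for dz in(0,10,20,30,40,50):
    c=e-R[:,2]*dz/1000
    print(dz,"scene c",proj(p,c),"wrist x+11",proj(q,c+R[:,0]*.011),"wrist c",proj(q,c), proj(q,c+R[:,0]*.011+R[:,1]*.009))
print(s["clock"],s["q"])
E
```

```text
0 scene c [336.9 262.5] wrist x+11 [322.8 266.1] wrist c [322.7 288.1] [342.5 266.1]
10 scene c [336.9 256.5] wrist x+11 [322.8 274.9] wrist c [322.8 297.8] [343.6 274.9]
20 scene c [336.8 250.4] wrist x+11 [322.9 284.6] wrist c [322.9 308.4] [344.8 284.6]
30 scene c [336.8 244.3] wrist x+11 [323.  295.3] wrist c [323.  320.3] [346.1 295.3]
40 scene c [336.8 238.1] wrist x+11 [323.1 307.4] wrist c [323.1 333.4] [347.6 307.3]
50 scene c [336.7 231.8] wrist x+11 [323.2 320.9] wrist c [323.2 348.2] [349.2 320.9]
4.3667 [-2.13842903e+01  6.64149016e-01  1.18104467e+02  2.68782839e-04
  6.12331324e+01 -9.12839077e+01]
```

Both views put the physical finger tips about 38 mm behind the reported TCP: scene row 240 against an expected 262, and wrist row 309 against 266. The tips are therefore about 30 mm above the blue cap. I'll go lower in small steps and watch the force.

Emit:
drive_tool([
  [0,[0,0,10],[0,0,0]],
  [0,[0,0,18],[0,0,0]],
  [0,[0,0,24],[0,0,0]],
  [0,[0,0,28],[0,0,0]],
  [0,[0,0,30],[0,0,0]],
  [0,[0,0,32],[0,0,0]],
  [0,[0,0,32],[0,0,0]],
  [0,[0,0,32],[0,0,0]],
])

```text
clock: 5.03
eef_pos: [0.4802, -0.0671, 0.036]
tcp_rot: [[-0.939, 0.344, -0.0], [0.344, 0.939, 0.0], [0.0, -0.0, -1.0]]
force: [-1.3, 0.2, 0.8]
finger_gap: -0.0002
```

```bash
python3 - <<'E'
from h import *
p=viewer.read_camera("scene"); 
cv2.imwrite("pics/s5.png",cv2.resize(p["color"][205:280,300:400,::-1],(800,600),interpolation=cv2.INTER_NEAREST))
s=read_state(); print(s["force"],s["eef_pos"])
E
```

```text
[-1.92083998  0.44986515  1.44799216] [ 0.4803767  -0.06713382  0.03618189]
```

View pics/s5.png

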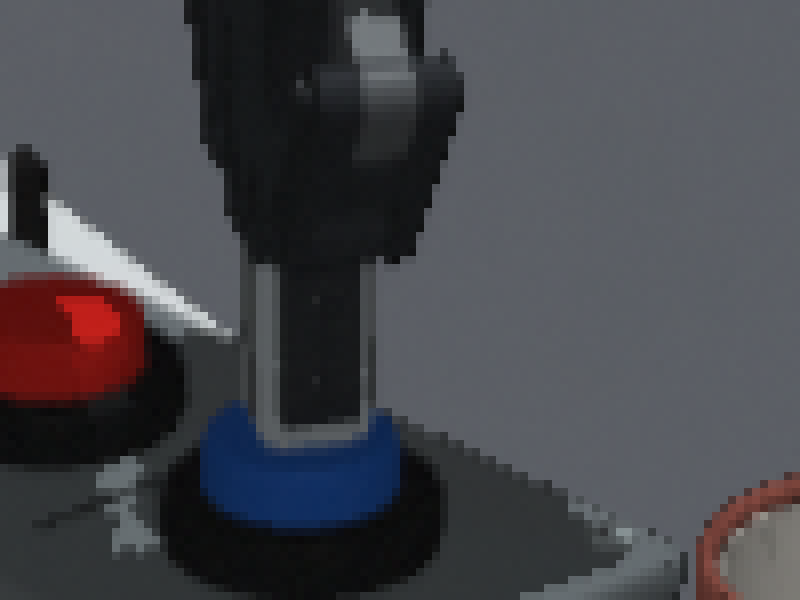

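The tips now sit on the centre of the blue cap, crop (315,440), and it has just begun to move. I'll press on in small steps.

Emit:
drive_tool([
  [0,[0,0,1.5],[0,0,0]],
  [0,[0,0,3],[0,0,0]],
  [0,[0,0,4.5],[0,0,0]],
  [0,[0,0,6],[0,0,0]],
  [0,[0,0,7],[0,0,0]],
  [0,[0,0,7],[0,0,0]],
  [0,[0,0,7],[0,0,0]],
])

```text
clock: 5.67
eef_pos: [0.4806, -0.0673, 0.0292]
tcp_rot: [[-0.939, 0.344, 0.001], [0.344, 0.939, -0.0], [-0.001, 0.0, -1.0]]
force: [-0.6, 0.4, 4.8]
finger_gap: -0.0001
```

```bash
python3 - <<'E'
from h import *
p=viewer.read_camera("scene"); 
cv2.imwrite("pics/s6.png",cv2.resize(p["color"][205:280,300:400,::-1],(800,600),interpolation=cv2.INTER_NEAREST))
s=read_state(); print(s["force"],s["eef_pos"])
E
```

```text
[0.01746995 0.3149065  3.69568649] [ 0.48061645 -0.06722922  0.02919988]
```

View pics/s6.png

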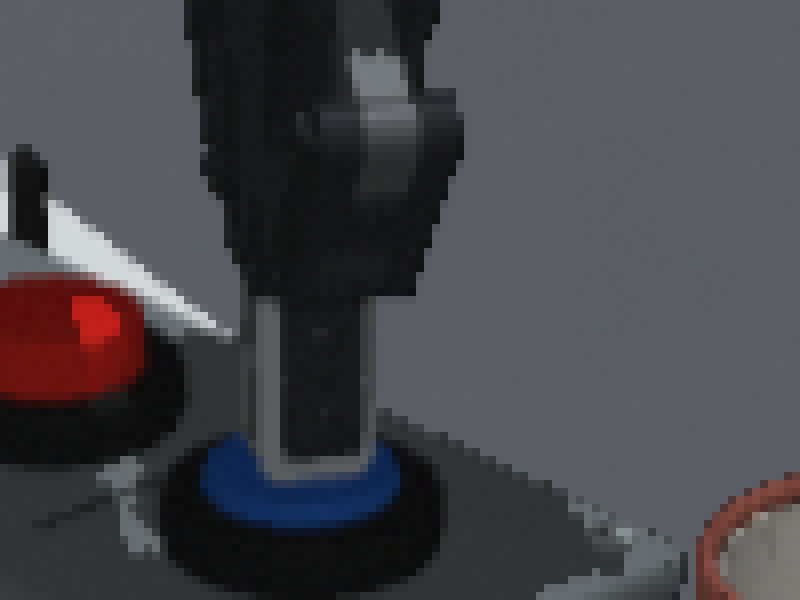

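The blue cap is almost fully down at about 4 N. I'll push until the force clearly exceeds 4.5 N, which confirms the hard stop.

Emit:
drive_tool([
  [0,[0,0,0.7],[0,0,0]],
  [0,[0,0,1.4],[0,0,0]],
  [0,[0,0,1.4],[0,0,0]],
  [0,[0,0,1.4],[0,0,0]],
])

```text
clock: 6.05
eef_pos: [0.4807, -0.0673, 0.0285]
tcp_rot: [[-0.939, 0.343, 0.0], [0.343, 0.939, -0.0], [-0.0, -0.0, -1.0]]
force: [-2.4, 1.4, 10.8]
finger_gap: 0.0001
```

Hard stop confirmed at 10.8 N. Now lift and move over the red button to above green.

Emit:
drive_tool([
  [0,[0,0,-10],[0,0,0]],
  [0,[0,0,-35],[0,0,0]],
  [0,[0,0,-60],[0,0,0]],
  [0,[0,0,-60],[0,0,0]],
  [0,[14,26,-60],[0,0,0]],
  [0,[32,59,-60],[0,0,0]],
  [0,[50,92,-60],[0,0,0]],
  [0,[66,121,-60],[0,0,0]],
  [0,[72,132,-60],[0,0,0]],
  [0,[72,132,-60],[0,0,0]],
  [0,[72,132,-60],[0,0,0]],
])

```text
clock: 6.97
eef_pos: [0.4573, 0.0819, 0.0869]
tcp_rot: [[-0.94, 0.342, -0.001], [0.342, 0.94, -0.0], [0.001, -0.001, -1.0]]
force: [-0.1, -0.1, 0.6]
finger_gap: -0.0001
```

```bash
python3 - <<'E'
from h import *
p=viewer.read_camera("scene"); q=viewer.read_camera("wrist")
cv2.imwrite("pics/s7.png",cv2.resize(p["color"][180:300,220:380,::-1],(800,600),interpolation=cv2.INTER_NEAREST))
cv2.imwrite("pics/w7.png",q["color"][:,:,::-1])
s=read_state(); print(s["force"],s["eef_pos"],s["clock"])
print(caps(q))
for n in("start_top","reset_top","stop_top"):
  for r in landmark_of(n,q)[:1]: print(n,r,at_z(q,r["position"],.076))
E
```

```text
[-0.78082954  0.49328991  0.55800774] [0.4578519  0.08085705 0.08718096] 7.0667
{'blue': [(array([ 88.3, 389. ]), 2822, array([ 0.4763, -0.0638,  0.076 ]))], 'red': [(array([198.7, 332.9]), 3798, array([0.4646, 0.0107, 0.076 ]))]}
start_top {'position': [326.1, 274.8], 'score': 0.78} [0.45637731 0.08345375 0.076     ]
reset_top {'position': [87.2, 392.8], 'score': 0.62} [ 0.47831088 -0.06579933  0.076     ]
stop_top {'position': [201.5, 337.7], 'score': 0.93} [0.46760668 0.01085667 0.076     ]
```

View pics/s7.png

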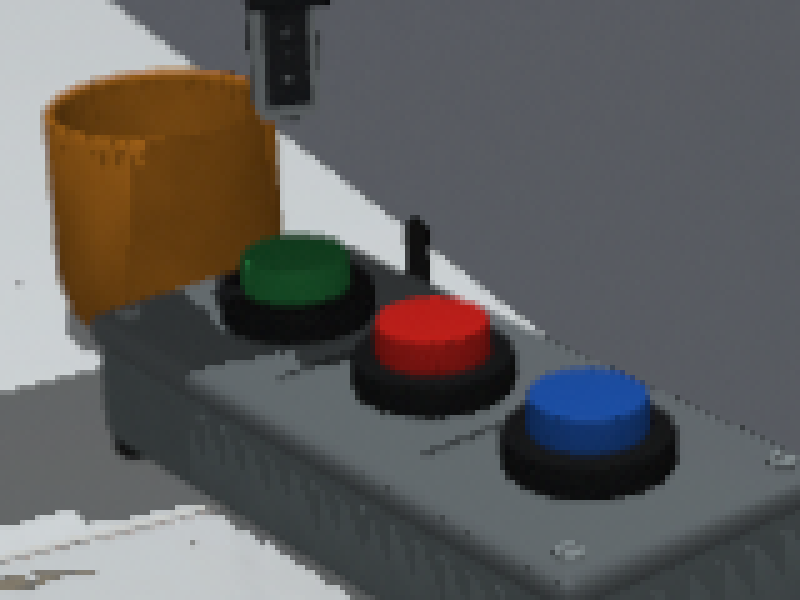

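View pics/w7.png

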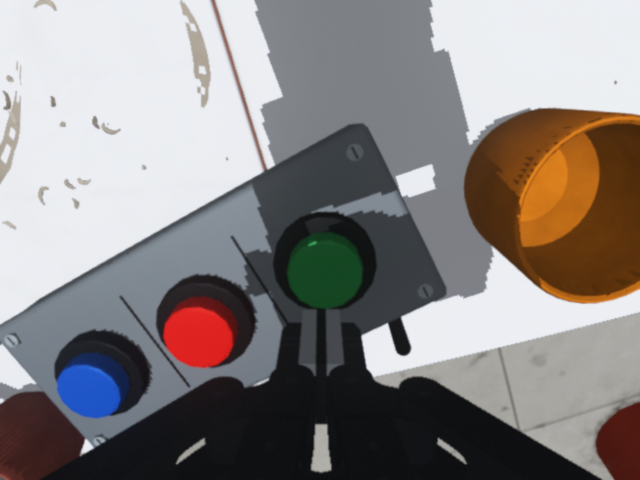

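Blue is back up. The tips (285,112) are in line above the green cap (295,255), and the pot is untouched. Now press green.

Emit:
drive_tool([
  [0,[0,0,15],[0,0,0]],
  [0,[0,0,30],[0,0,0]],
  [0,[0,0,40],[0,0,0]],
  [0,[0,0,46],[0,0,0]],
  [0,[0,0,49],[0,0,0]],
  [0,[0,0,51],[0,0,0]],
  [0,[0,0,53],[0,0,0]],
  [0,[0,0,55],[0,0,0]],
  [0,[0,0,57],[0,0,0]],
  [0,[0,0,58],[0,0,0]],
  [0,[0,0,58],[0,0,0]],
  [0,[0,0,58],[0,0,0]],
])

```text
clock: 8.22
eef_pos: [0.4584, 0.0815, 0.0299]
tcp_rot: [[-0.939, 0.344, 0.001], [0.344, 0.939, -0.0], [-0.001, 0.0, -1.0]]
force: [-2.0, -2.1, 5.6]
finger_gap: -0.0003
```

```bash
python3 - <<'E'
from h import *
p=viewer.read_camera("scene")
cv2.imwrite("pics/s8.png",cv2.resize(p["color"][180:300,220:380,::-1],(800,600),interpolation=cv2.INTER_NEAREST))
s=read_state(); print(s["force"],s["eef_pos"],s["clock"])
E
```

```text
[-0.98442018 -2.10036589  4.06098698] [0.45835631 0.08148996 0.02989014] 8.2667
```

View pics/s8.png

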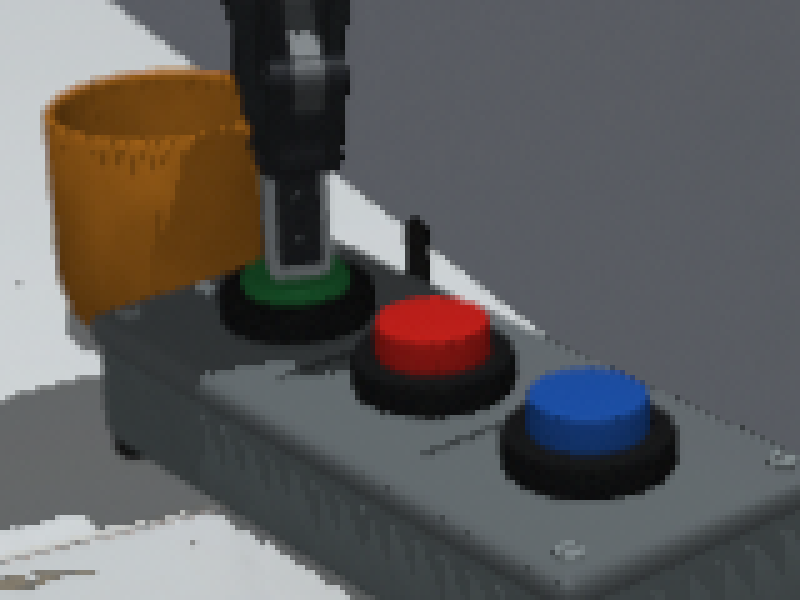

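Green is nearly down, with the tips on its centre at (300,270). A little further to reach the stop.

Emit:
drive_tool([
  [0,[0,0,0.8],[0,0,0]],
  [0,[0,0,1.6],[0,0,0]],
  [0,[0,0,2],[0,0,0]],
  [0,[0,0,2],[0,0,0]],
  [0,[0,0,2],[0,0,0]],
])

```text
clock: 8.68
eef_pos: [0.4584, 0.0815, 0.0285]
tcp_rot: [[-0.939, 0.343, 0.0], [0.343, 0.939, -0.0], [-0.0, -0.0, -1.0]]
force: [-4.7, -1.3, 12.2]
finger_gap: -0.0002
```

Hard stop reached at 12.2 N. Lifting clear.

Emit:
drive_tool([
  [0,[0,0,-10],[0,0,0]],
  [0,[0,0,-40],[0,0,0]],
  [0,[0,0,-75],[0,0,0]],
  [0,[0,0,-110],[0,0,0]],
  [0,[0,0,-140],[0,0,0]],
  [0,[0,0,-150],[0,0,0]],
  [0,[0,0,-150],[0,0,0]],
  [0,[0,0,-150],[0,0,0]],
  [0,[0,0,-150],[0,0,0]],
])

```text
clock: 9.43
eef_pos: [0.4565, 0.0818, 0.1752]
tcp_rot: [[-0.939, 0.344, -0.004], [0.344, 0.939, 0.0], [0.004, -0.001, -1.0]]
force: [0.6, 0.2, -0.2]
finger_gap: -0.0001
```

```bash
python3 - <<'E'
from h import *
p=viewer.read_camera("scene")
cv2.imwrite("pics/s9.png",cv2.resize(p["color"][180:300,220:380,::-1],(800,600),interpolation=cv2.INTER_NEAREST))
s=read_state(); print(s["force"],s["eef_pos"],s["clock"])
print(landmark_of("orange_pot",p)[:1])
E
```

```text
[-0.04725534 -0.67879199 -0.73586082] [0.45638015 0.08177536 0.17497712] 9.4833
[{'position': [255.0, 239.5], 'score': 0.86}]
```

View pics/s9.png

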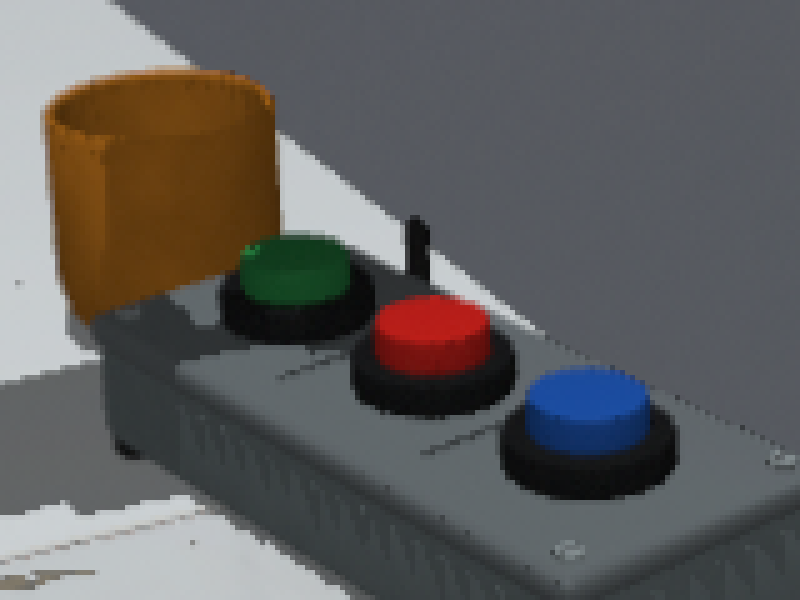

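All three caps are up (green (295,255), red (430,320), blue (587,395)), and the pot is where it was.

```bash
python3 -c "
from h import *
print(workorder.close_job())"
```

```text
the job is handed in; nothing more can be done
None
```

I pressed the blue reset button fully down and let it spring back, then did the same with the green start button. The job was handed in at about 9.5 s.

- **Presses:** Both buttons reached their hard stop. The force rose to 10.8 N on blue and 12.2 N on green, against 4.5 N for the spring at the bottom.
- **Last checks:** The final scene picture shows all three caps up and the gripper clear. The orange pot's position matches the first picture to within about 1 pixel. I never touched the red stop button.
- **What disagreed:** The real finger tips sat about 38 mm short of the reported TCP. My first descent over blue therefore stopped in the air with no contact. I worked out the offset from the scene and wrist pictures and finished both presses by watching the force and the pictures.

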